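# Load the colour caddy in order

### The arm

A 6-joint arm with a two-finger parallel gripper is mounted at the origin on the work surface. World frame = base frame: x ahead of the robot, y to its left, z up, the work surface at z = 0. Lengths are in mm, angles in rad, forces in N, time in s.
With the tool pointing down it reaches from about 300 to 775 mm from the base axis. Payload 14.6 kg.
Tool frame: the origin (TCP) lies midway between the tips of the shut fingers; the grasp point (between the pads) lies 19 mm behind it; z points along the fingers, y is the direction in which the jaws open and shut (so a half turn about z gives the same grasp; the last joint's range is limited). The gripper opens to 94 mm and grips with 3 to 60 N. Pads are 16 mm wide; open, the fingers measure 119 mm over their backs; the gripper's body (75 mm by 177 mm) begins 78 mm behind the grasp point.
Start: joints at [-1.173, 0.3, 1.521, -0, 1.321, -0.067], TCP at [246.526, -491.644, 205.446] pointing down, gripper open.
Joint ranges: [-3.03, 3.03], [-0.79, 2.21], [0.23, 2.52], [-1.04, 4.18], [0, 3.07], [-2.55, 2.55]. Speed limits (rad/s): [2.22, 2.22, 2.57, 3.14, 3.14, 3.14].

### API

Orientations are given as [roll, pitch, yaw] about the fixed x, y, z axes, in that order (R = Rz(yaw) Ry(pitch) Rx(roll)).
In Python, from cell import read_state, camera, get_calibration, sign_off gives the robot as it stands.
- The arm moves only by the tool carry_out, never from a script. Its argument "series" is a list of rows, each an object with "delta_pos": the shift along the world's x, y, z in mm, a list of three; "turn": the turn, a rotation vector about the world's x, y, z in rad, a list of three; "hand": the opening, from 0 (shut) to 1 (fully open). A call has 1 to 8 rows; each row is the pose to reach, as a shift and turn from the pose commanded when the call began; what a row does not reach only later rows make up. A row lasts 1/8 s, in which the tool goes at most 62.5 mm and 10.7 degrees, less where a joint would pass 70% of its speed; a pose out of reach is approached as far as the arm can. A call with a gripper value outside its range is refused whole. The fingers move at their own pace and stop on an object; "squeeze" is the grip in N (left out, the last holds). Time passes only in rows, so rows that repeat a pose let the fingers close. It gives the time, the measured TCP pose, the force and the opening at its end, in the units of the state.
- read_state(): the state, without advancing time (a new reading comes with each control period).
- camera(name): name is "scene" or "top" or "wrist"; returns the picture (480x640x3 uint8, red, green, blue); there is no depth.
- get_calibration(name): a dict with "intrinsics" (3x3 intrinsics, pixels), "pose" (4x4, takes a point from camera to world coordinates). Camera axes: x right, y down, z forward; pixel columns grow to the right and rows downward; lengths in mm; the calibration is good to about 2 mm. A picture is of the moment at which its call begins: read the wrist's pose just before it. get_calibration takes no time and is no camera call; for the wrist camera it gives the pose at the moment of the call.
- sign_off(): hands the job in, once; it reports no verdict.
The state is a dict: "clock": time; "joints": joint angles; "qd": joint speeds; "effort": joint torques, N m; "eef_pos": TCP position; "eef_rot": TCP orientation; "wrist_force": force on the tool from outside, world axes, zero at the start; "moment": the same for the moment, N m; "finger_gap": finger opening in mm.
Only numpy, scipy, OpenCV 4.12 (cv2) and the standard library are available. Lean on these libraries where they do the work, as an engineer would, in place of code of your own. Each camera call takes 0.05 s, during which the arm holds its last target.

### The job

The four hair-colour bottles stand in the plywood stock rack in the order in which the stylist will use them. Move them all into the white caddy, one in each well, so that they stand in the same order from left to right as in the stock rack, upright and fully down in their wells.

Things in the scene. Friction and masses are not known exactly. Their poses are not given: they have to be found in the camera images.
- red_center (a point): Centre (half-way up) of the loose red hair-colour bottle: round, red plastic with a white paper band and red screw cap. Body 40 mm in diameter up to 60 mm above its underside, then a shoulder and a 32 mm cap; 90 mm tall, underside 45 mm below this point; about 0.12 kg. z is its long axis, up. Starts standing in a stock-rack well.
- yellow_center (a point): Centre (half-way up) of the loose yellow hair-colour bottle: round, yellow plastic with a white paper band and yellow screw cap. Body 40 mm in diameter up to 60 mm above its underside, then a shoulder and a 32 mm cap; 90 mm tall, underside 45 mm below this point; about 0.12 kg. z is its long axis, up. Starts standing in a stock-rack well.
- green_center (a point): Centre (half-way up) of the loose green hair-colour bottle: round, green plastic with a white paper band and green screw cap. Body 40 mm in diameter up to 60 mm above its underside, then a shoulder and a 32 mm cap; 90 mm tall, underside 45 mm below this point; about 0.12 kg. z is its long axis, up. Starts standing in a stock-rack well.
- violet_center (a point): Centre (half-way up) of the loose violet hair-colour bottle: round, violet plastic with a white paper band and violet screw cap. Body 40 mm in diameter up to 60 mm above its underside, then a shoulder and a 32 mm cap; 90 mm tall, underside 45 mm below this point; about 0.12 kg. z is its long axis, up. Starts standing in a stock-rack well.
- stock_rack: Plywood stock rack, fixed, 130 x 290 x 34 mm; 4 round wells, 56 mm wide, deck top 26 mm and well floor 6 mm above the table, centres at x = 0, y = -99, -33, 33, 99 mm. Origin at table height under the row's middle, x away from the robot, y to its left along the row (turned up to 0.28 rad). Card ledge 41 to 89 mm in front (-x) of the row, up to 28 mm high. On the robot's left or right.
- caddy: White plastic caddy, fixed, 134 x 284 x 30 mm; 4 round wells, 56 mm wide, deck top 26 mm and well floor 6 mm above the table, centres at x = 0, y = -99, -33, 33, 99 mm. Origin at table height under the row's middle, x away from the robot, y to its left along the row (turned up to 0.28 rad). A trough with a black comb lies behind (+x) the row; small lugs at the ends.
- card_red: The red shade card: white, 30 x 46 mm with five red strands, fixed flat on the ledge of the stock rack, 63 mm in front of the well in which the red bottle stands at the start. Origin at the centre of its underside, 22 mm above the table. It stays where it is.
- card_yellow: The yellow shade card: white, 30 x 46 mm with five yellow strands, fixed flat on the ledge of the stock rack, 63 mm in front of the well in which the yellow bottle stands at the start. Origin at the centre of its underside, 22 mm above the table. It stays where it is.
- card_green: The green shade card: white, 30 x 46 mm with five green strands, fixed flat on the ledge of the stock rack, 63 mm in front of the well in which the green bottle stands at the start. Origin at the centre of its underside, 22 mm above the table. It stays where it is.
- card_violet: The violet shade card: white, 30 x 46 mm with five violet strands, fixed flat on the ledge of the stock rack, 63 mm in front of the well in which the violet bottle stands at the start. Origin at the centre of its underside, 22 mm above the table. It stays where it is.
There are look-alikes about, which are no part of the job. There is more than one size of the part that bears violet_center; the job needs the smaller. There is more than one size of the part that bears yellow_center; the job needs the larger.

How it is judged:
By the outcome, as a careful person would: the job done as asked, in the order asked, and still so for the second after the job is handed in, with the robot touching nothing.
It also fails if it takes over 102 s, if anything falls off the work surface, if the arm or the gripper's body presses on something with over 40 N, if the wrist force passes 120 N, or if a joint passes its speed limit or range.

## Working session

There is one attempt and no reset: what is moved stays moved. The work goes in short steps, Python scripts to look and compute and a tool call to move; the robot and the scene stay as the last step left them, time stands still between calls to the robot, and variables do not carry over. Pictures are saved under pics/ and viewed, and the job is handed in when it is done.

Besides the shell and the picture viewer there is one more tool, called by a JSON object that holds its "name" and its "arguments". carry_out: Moves the arm, as the interface text tells. Its arguments: {"type":"object","properties":{"series":{"type":"array"},"squeeze":{"type":"number"}},"required":["series"]}

```bash
mkdir -p pics; ls; python3 - <<'E'
from cell import *
import cv2
s=read_state();print(s)
for n in("scene","top"):
    c=get_calibration(n);print(n,c)
    cv2.imwrite(f"pics/{n}0.png",camera(n)[:,:,::-1])
E
```

```text
pics
{'clock': 0.0, 'joints': array([-1.17264081e+00,  3.00510259e-01,  1.52159745e+00,  1.39870773e-05,
        1.32072007e+00, -6.66120420e-02]), 'qd': array([-8.42113256e-05,  1.40790387e-03, -7.88125716e-04,  3.06453162e-04,
       -5.08834011e-04,  2.23859772e-05]), 'effort': array([-1.46922888e-03, -5.31807911e+01, -3.52732265e+01,  7.07803736e-02,
        2.43907532e-02, -9.39868983e-05]), 'eef_pos': array([ 246.40581047, -491.40695749,  204.85793782]), 'eef_rot': array([-3.14036118e+00, -9.57306401e-05,  4.64764028e-01]), 'wrist_force': array([ 0.50506739, -0.40331455,  0.14598736]), 'moment': array([-0.00106241,  0.01778649,  0.05339048]), 'finger_gap': 93.82889196657418}
scene {'intrinsics': array([[603.69365861,   0.        , 324.16256191],
       [  0.        , 603.69365861, 229.47117676],
       [  0.        ,   0.        ,   1.        ]]), 'pose': array([[-1.37910566e-01,  7.88892189e-01, -5.98857069e-01,
         1.16715315e+03],
       [ 9.90438929e-01,  1.11906981e-01, -8.06694160e-02,
         7.66532315e+01],
       [ 3.37681468e-03, -6.04256519e-01, -7.96782691e-01,
         9.24603261e+02],
       [ 0.00000000e+00,  0.00000000e+00,  0.00000000e+00,
         1.00000000e+00]])}
top {'intrinsics': array([[450.8879349 ,   0.        , 321.63431549],
       [  0.        , 450.8879349 , 232.9771087 ],
       [  0.        ,   0.        ,   1.        ]]), 'pose': array([[-1.34550735e-02, -9.94105298e-01,  1.07580753e-01,
         4.46356884e+02],
       [-9.99906891e-01,  1.31322562e-02, -3.70861205e-03,
        -1.98237692e+01],
       [ 2.27397288e-03, -1.07620636e-01, -9.94189433e-01,
         8.31362597e+02],
       [ 0.00000000e+00,  0.00000000e+00,  0.00000000e+00,
         1.00000000e+00]])}
```

View pics/top0.png

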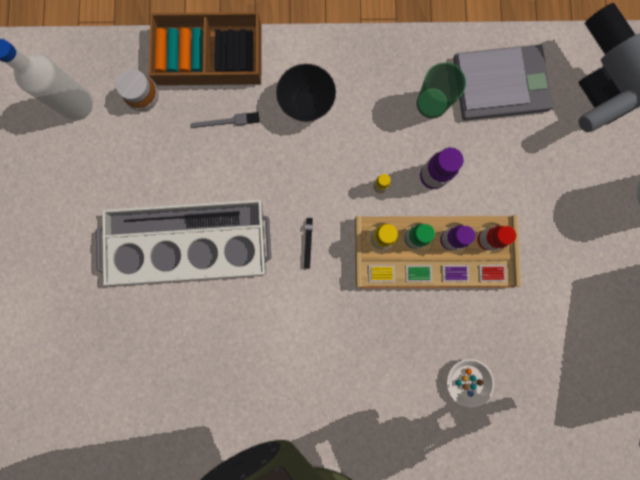

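View pics/scene0.png

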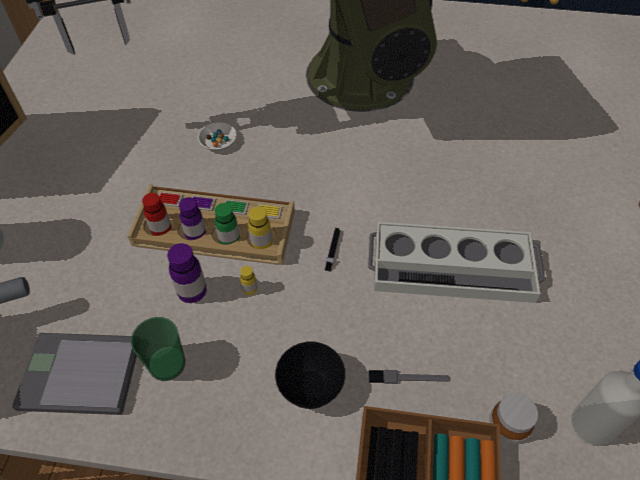

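Top view: the rack is on the robot's right, with yellow, green, violet and red from left to right (caps near (388,234), (424,233), (462,236), (506,235)). The cards match the bottles. The caddy is on the left and empty. The large violet and small yellow bottles behind the rack are decoys. Next I'll measure the cards, wells and caps.

```bash
cat > h.py <<'E'
import numpy as np, cv2
from cell import *
def ray(n,uv,cal=None):
    c=cal or get_calibration(n);K,P=c["intrinsics"],c["pose"]
    d=P[:3,:3]@np.linalg.inv(K)@np.array([uv[0],uv[1],1.]);return P[:3,3],d
def plane(n,uv,z,cal=None):
    o,d=ray(n,uv,cal);return o+d*(z-o[2])/d[2]
def proj(n,X,cal=None):
    c=cal or get_calibration(n);p=np.linalg.inv(c["pose"])@np.append(X,1);q=c["intrinsics"]@p[:3];return q[:2]/q[2]
def comps(mask,amin):
    n,l,s,c=cv2.connectedComponentsWithStats(mask.astype(np.uint8))
    return [(c[i],s[i],l==i) for i in range(1,n) if s[i,4]>=amin]
E
python3 - <<'E'
from h import *
for n in("scene","top"):
    im=cv2.imread(f"pics/{n}0.png");hsv=cv2.cvtColor(im,cv2.COLOR_BGR2HSV)
    H,S,V=[hsv[:,:,i].astype(int) for i in range(3)]
    for name,m in dict(red=((H<6)|(H>174))&(S>180)&(V>60),yellow=(abs(H-26)<5)&(S>180)&(V>90),green=(abs(H-70)<14)&(S>120)&(V>60),violet=(abs(H-138)<12)&(S>100)&(V>30)).items():
        for c,s,_ in comps(m,25): print(n,name,c.round(1),s, plane(n,c,22.5)[:2].round(1),plane(n,c,96)[:2].round(1))
    # dark well ellipses
    x0,y0,w,h=(95,190,180,105) if n=="top" else (365,215,185,90)
    g=cv2.cvtColor(im,cv2.COLOR_BGR2GRAY)[y0:y0+h,x0:x0+w]
    m=(g<145)
    for c,s,l in comps(m,250):
        cs,_=cv2.findContours(l.astype(np.uint8),0,1);e=cv2.fitEllipse(max(cs,key=len))
        u=np.array(e[0])+[x0,y0];print(n,"well?",u.round(1),np.round(e[1],1),s[4],plane(n,u,26)[:2].round(1))
im=cv2.imread("pics/top0.png")
a=cv2.resize(im[205:300,345:530],None,fx=4,fy=4,interpolation=2);cv2.imwrite("pics/r0.png",a)
cv2.imwrite("pics/c0.png",cv2.resize(im[190:295,95:275],None,fx=4,fy=4,interpolation=2))
cv2.imwrite("pics/w0.png",camera("wrist")[:,:,::-1]); print(get_calibration("wrist"))
E
```

```text
scene red [156.8 204.8] [143 193  36  29 596] [ 475.3 -343.3] [ 531.7 -309.1]
scene red [159.3 232.4] [151 228  19   8  41] [ 539.1 -318.5] [ 590.3 -286.3]
scene yellow [260.  219.3] [248 205  31  31 424] [ 482.3 -138.6] [ 538.1 -121. ]
scene yellow [260.2 246.4] [252 244  17   5  25] [ 544.3 -125.5] [ 595.1 -109.1]
scene yellow [246.2 272.4] [241 267  11  12  92] [ 603.6 -138.8] [ 649.5 -121.2]
scene yellow [247.2 281.5] [241 278  13   7  55] [ 621.9 -133. ] [ 666.3 -115.9]
scene green [226.4 213.4] [215 201  31  31 480] [ 477.3 -205.2] [ 533.5 -182.2]
scene green [166.5 363.1] [150 346  32  31 511] [ 791.1 -228.1] [ 821.8 -203.2]
scene violet [192.3 209.4] [179 197  33  29 621] [ 476.7 -272.3] [ 532.9 -243.9]
scene violet [194.  236.5] [185 231  21   9  44] [ 539.2 -251.9] [ 590.4 -225.1]
scene violet [182.6 263.9] [167 244  34  41 969] [ 601.8 -255.7] [ 647.9 -228.7]
scene violet [193.7 297. ] [178 286  28  17 140] [ 665.8 -217.6] [ 706.7 -193.6]
scene well? [457.  259.5] [101.3 230.6] 7610 [525.4 232. ]
scene well? [399.4 243.7] [23.9 31.7] 632 [504.9 127.1]
scene well? [435.5 24
[... 1267 characters left out ...]
 768 [503.6 125.2]
top well? [202.3 253.1] [29.9 30.7] 763 [500.2 190.8]
top well? [165.5 255.5] [29.6 30.9] 759 [496.7 256.5]
top well? [128.5 258. ] [29.6 30.7] 758 [493.1 322.3]
{'intrinsics': array([[353.07249586,   0.        , 318.59372543],
       [  0.        , 353.07249586, 241.30722839],
       [  0.        ,   0.        ,   1.        ]]), 'pose': array([[ 4.48313817e-01, -8.61731035e-01, -2.37559141e-01,
         3.15336257e+02],
       [-8.93875714e-01, -4.32478106e-01, -1.18105442e-01,
        -4.57134542e+02],
       [-9.64002126e-04,  2.65296648e-01, -9.64166355e-01,
         3.84292724e+02],
       [ 0.00000000e+00,  0.00000000e+00,  0.00000000e+00,
         1.00000000e+00]])}
```

View pics/r0.png

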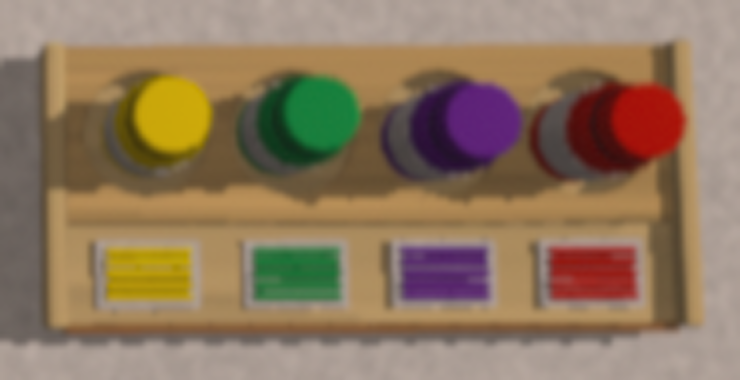

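View pics/c0.png

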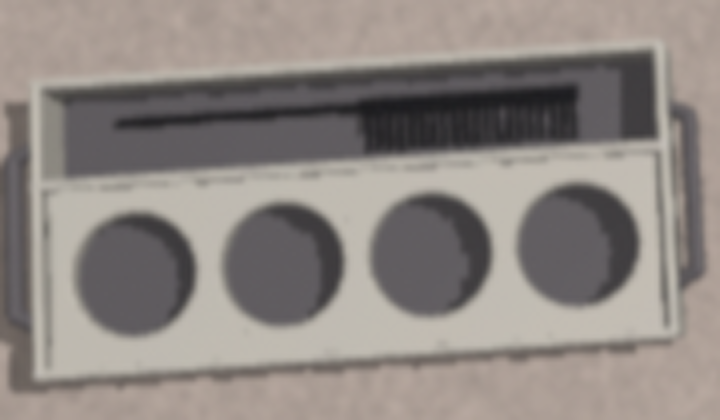

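View pics/w0.png

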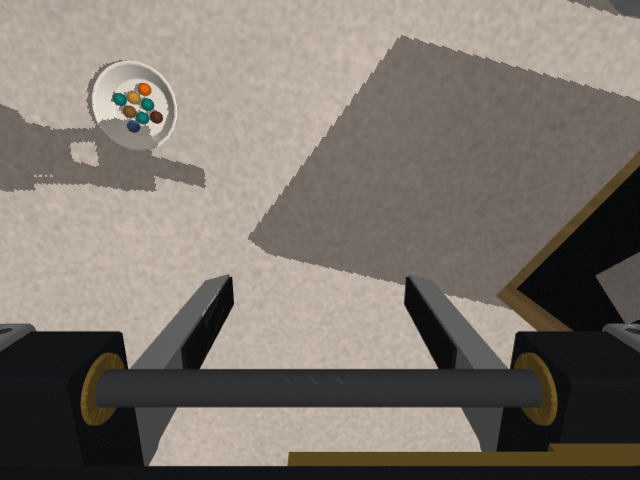

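```bash
python3 - <<'E'
from h import *
im=cv2.imread("pics/top0.png");hsv=cv2.cvtColor(im,cv2.COLOR_BGR2HSV);V=hsv[:,:,2].astype(int)
for k,u in dict(Y=(388.2,233.7),G=(425.2,233.7),V=(465.7,236),R=(507,235.2)).items(): print(k,plane("top",u,96).round(1))
sc=cv2.imread("pics/scene0.png")
cv2.imwrite("pics/s0.png",cv2.resize(sc[180:305,125:305],None,fx=4,fy=4,interpolation=2))
E
```

```text
Y [ 523.3 -131.8   96. ]
G [ 522.5 -192.5   96. ]
V [ 517.8 -258.8   96. ]
R [ 518.2 -326.7   96. ]
```

View pics/s0.png

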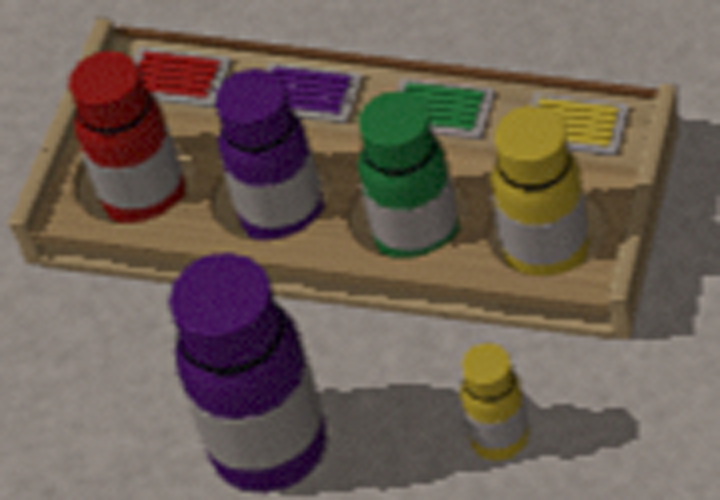

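```bash
python3 - <<'E'
from h import *
def tri(a,b):
    o1,d1=ray("top",a);o2,d2=ray("scene",b);d1/=np.linalg.norm(d1);d2/=np.linalg.norm(d2)
    A=np.stack([d1,-d2],1);t=np.linalg.lstsq(A,o2-o1,rcond=None)[0];p,q=o1+t[0]*d1,o2+t[1]*d2
    return ((p+q)/2).round(1),np.linalg.norm(p-q).round(1)
for k,u,v in [("Y",(388.2,233.7),(258,212.8)),("G",(425.2,233.7),(223.8,208.8)),("V",(465.7,236),(188.3,203.3)),("R",(507,235.2),(151.3,199.3)),("bigV",(451,159),(180.5,250))]:
    print(k,tri(u,v),plane("scene",v,96)[:2].round(1))
E
```

```text
Y (array([ 523.2, -129.9,   94.6]), np.float64(4.1)) [ 524.3 -127.5]
G (array([ 522.5, -191.3,   94.4]), np.float64(3.1)) [ 523.9 -189.2]
V (array([ 517.9, -257.8,   93.1]), np.float64(3.7)) [ 520.4 -254.7]
R (array([ 518.3, -325.8,   93.4]), np.float64(3.6)) [ 520.7 -322.6]
bigV (array([ 639.5, -230.6,  124.2]), np.float64(2.7)) [ 621.  -239.9]
```

The two cameras agree to about 4 mm, and the cap tops come out at about 95 mm, where 96 is expected. I'll move over yellow with the jaws across the row.

{"name": "carry_out", "arguments": {"series": [{"delta_pos": [35, 45, 0], "turn": [0, 0, 0.14], "hand": 1}, {"delta_pos": [70, 90, 0], "turn": [0, 0, 0.28], "hand": 1}, {"delta_pos": [105, 136, 0], "turn": [0, 0, 0.42], "hand": 1}, {"delta_pos": [140, 182, 0], "turn": [0, 0, 0.56], "hand": 1}, {"delta_pos": [175, 228, 0], "turn": [0, 0, 0.7], "hand": 1}, {"delta_pos": [210, 274, 0], "turn": [0, 0, 0.84], "hand": 1}, {"delta_pos": [245, 320, 0], "turn": [0, 0, 0.98], "hand": 1}, {"delta_pos": [277, 362, 0], "turn": [0, 0, 1.09], "hand": 1}], "squeeze": 20}}

```text
clock: 1.15
eef_pos: [524.4, -127.8, 205.4]
eef_rot: [-3.141, -0.0, 1.559]
wrist_force: [-0.4, -0.6, 1.0]
finger_gap: 94.0
```

{"name": "carry_out", "arguments": {"series": [{"delta_pos": [0, 0, -30], "turn": [0, 0, 0], "hand": 1}, {"delta_pos": [0, 0, -50], "turn": [0, 0, 0], "hand": 1}, {"delta_pos": [0, 0, -50], "turn": [0, 0, 0], "hand": 1}]}}

```text
clock: 1.52
eef_pos: [522.9, -129.3, 154.1]
eef_rot: [-3.139, -0.001, 1.555]
wrist_force: [-0.4, -0.1, 0.2]
finger_gap: 93.9
```

```bash
python3 - <<'E'
from h import *
s=read_state();print(s["clock"],s["eef_pos"],s["eef_rot"])
c=get_calibration("wrist");cv2.imwrite("pics/w1.png",camera("wrist")[:,:,::-1]);np.savez("w1.npz",**c)
for k,p in dict(Y=(523.5,-130,96),G=(522.7,-191.3,96)).items(): print(k,proj("wrist",p,c))
E
```

```text
1.525 [ 522.87673401 -129.31984303  154.14852568] [-3.13875694e+00 -8.61465343e-04  1.55498224e+00]
Y [319.94731459 258.27725667]
G [320.08433917 335.80800408]
```

View pics/w1.png

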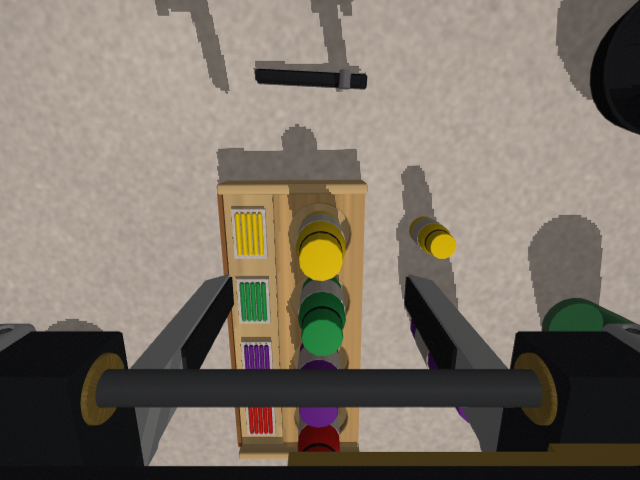

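Wrist view: the yellow cap is at (321,257) against a predicted (320,258), and the green at (322,334) against (320,336). The estimates hold, so I'll descend and grip.

{"name": "carry_out", "arguments": {"series": [{"delta_pos": [0, -1, -50], "turn": [0, 0, 0], "hand": 1}, {"delta_pos": [0, -1, -90], "turn": [0, 0, 0], "hand": 1}, {"delta_pos": [0, -1, -118], "turn": [0, 0, 0], "hand": 1}, {"delta_pos": [0, -1, -118], "turn": [0, 0, 0], "hand": 1}, {"delta_pos": [0, -1, -118], "turn": [0, 0, 0], "hand": 0.2}, {"delta_pos": [0, -1, -118], "turn": [0, 0, 0], "hand": 0.2}, {"delta_pos": [0, -1, -118], "turn": [0, 0, 0], "hand": 0.2}, {"delta_pos": [0, -1, -118], "turn": [0, 0, 0], "hand": 0.2}], "squeeze": 20}}

```text
clock: 2.58
eef_pos: [523.7, -130.7, 37.9]
eef_rot: [3.141, 0.0, 1.555]
wrist_force: [0.3, 0.1, -0.1]
finger_gap: 57.4
```

{"name": "carry_out", "arguments": {"series": [{"delta_pos": [0, 0, 0], "turn": [0, 0, 0], "hand": 0.2}, {"delta_pos": [0, 0, 0], "turn": [0, 0, 0], "hand": 0.2}, {"delta_pos": [0, 0, 0], "turn": [0, 0, 0], "hand": 0.2}, {"delta_pos": [0, 0, 0], "turn": [0, 0, 0], "hand": 0.2}]}}

```text
clock: 3.08
eef_pos: [523.5, -130.6, 37.5]
eef_rot: [3.142, 0.0, 1.555]
wrist_force: [0.2, -0.3, 1.5]
finger_gap: 39.3
```

The gap is 39.3 mm, so the 40 mm body is gripped. Lift and carry.

{"name": "carry_out", "arguments": {"series": [{"delta_pos": [0, 0, 15], "turn": [0, 0, 0], "hand": 0.2}, {"delta_pos": [0, 0, 50], "turn": [0, 0, 0], "hand": 0.2}, {"delta_pos": [0, 0, 90], "turn": [0, 0, 0], "hand": 0.2}, {"delta_pos": [-2, 25, 120], "turn": [0, 0, 0], "hand": 0.2}, {"delta_pos": [-5, 70, 120], "turn": [0, 0, 0], "hand": 0.2}, {"delta_pos": [-8, 120, 120], "turn": [0, 0, 0], "hand": 0.2}, {"delta_pos": [-11, 170, 120], "turn": [0, 0, 0], "hand": 0.2}, {"delta_pos": [-14, 220, 120], "turn": [0, 0, 0], "hand": 0.2}]}}

```text
clock: 4.08
eef_pos: [509.2, 90.9, 158.5]
eef_rot: [3.141, -0.0, 1.555]
wrist_force: [0.6, -0.2, -1.6]
finger_gap: 39.8
```

{"name": "carry_out", "arguments": {"series": [{"delta_pos": [-3, 50, 0], "turn": [0, 0, 0], "hand": 0.2}, {"delta_pos": [-6, 100, 0], "turn": [0, 0, 0], "hand": 0.2}, {"delta_pos": [-9, 150, 0], "turn": [0, 0, 0], "hand": 0.2}, {"delta_pos": [-12, 195, 0], "turn": [0, 0, 0], "hand": 0.2}, {"delta_pos": [-15, 225, 0], "turn": [0, 0, 0], "hand": 0.2}, {"delta_pos": [-16, 234, 0], "turn": [0, 0, 0], "hand": 0.2}, {"delta_pos": [-16, 234, 0], "turn": [0, 0, 0], "hand": 0.2}]}}

```text
clock: 4.95
eef_pos: [493.5, 323.2, 157.8]
eef_rot: [3.142, 0.0, 1.555]
wrist_force: [-0.4, -0.1, -1.7]
finger_gap: 39.6
```

```bash
python3 - <<'E'
from h import *
s=read_state();print(s["clock"],s["eef_pos"],s["eef_rot"],s["finger_gap"])
c=get_calibration("wrist");cv2.imwrite("pics/w2.png",camera("wrist")[:,:,::-1])
for p in [(504.2,126.2,26),(500.7,191.9,26),(497,257.5,26),(493.5,323.6,26)]: print(proj("wrist",p,c).round(1))
E
```

```text
4.95 [493.46983443 323.15023221 157.77362389] [3.14151651e+00 1.01372221e-04 1.55525065e+00] 39.63900704664951
[331.8 413.4]
[328.  358.9]
[323.5 298.8]
[318.8 231.8]
```

View pics/w2.png

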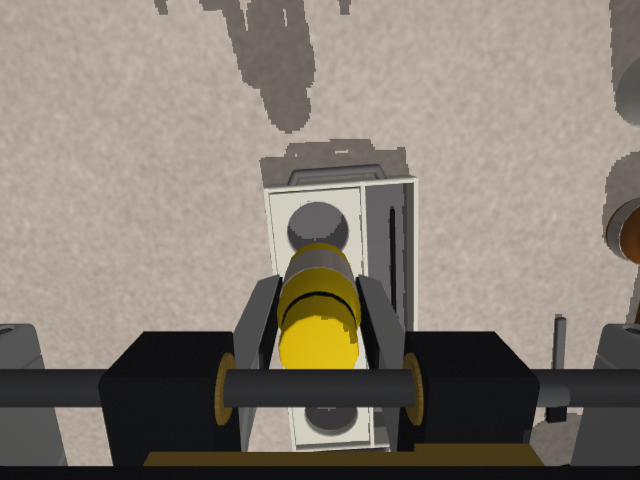

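The leftmost well is at (318,231) against a predicted (319,232), and the bottle is upright between the pads. I'll lower it and release.

{"name": "carry_out", "arguments": {"series": [{"delta_pos": [0, 0, -40], "turn": [0, 0, 0], "hand": 0.2}, {"delta_pos": [0, 0, -80], "turn": [0, 0, 0], "hand": 0.2}, {"delta_pos": [0, 0, -105], "turn": [0, 0, 0], "hand": 0.2}, {"delta_pos": [0, 0, -115], "turn": [0, 0, 0], "hand": 0.2}, {"delta_pos": [0, 0, -120], "turn": [0, 0, 0], "hand": 0.2}, {"delta_pos": [0, 0, -120], "turn": [0, 0, 0], "hand": 0.2}]}}

```text
clock: 5.75
eef_pos: [494.0, 323.3, 38.2]
eef_rot: [3.141, -0.001, 1.554]
wrist_force: [0.5, 0.3, -1.5]
finger_gap: 39.6
```

{"name": "carry_out", "arguments": {"series": [{"delta_pos": [0, 0, 0], "turn": [0, 0, 0], "hand": 1}, {"delta_pos": [0, 0, 0], "turn": [0, 0, 0], "hand": 1}, {"delta_pos": [0, 0, 0], "turn": [0, 0, 0], "hand": 1}, {"delta_pos": [0, 0, 0], "turn": [0, 0, 0], "hand": 1}, {"delta_pos": [0, 0, 20], "turn": [0, 0, 0], "hand": 1}, {"delta_pos": [0, 0, 65], "turn": [0, 0, 0], "hand": 1}, {"delta_pos": [0, 0, 118], "turn": [0, 0, 0], "hand": 1}, {"delta_pos": [0, 0, 120], "turn": [0, 0, 0], "hand": 1}]}}

```text
clock: 6.75
eef_pos: [494.9, 324.2, 161.6]
eef_rot: [3.136, -0.004, 1.555]
wrist_force: [0.1, 0.6, -0.3]
finger_gap: 94.3
```

```bash
python3 - <<'E'
from h import *
s=read_state();print(s["clock"],s["eef_pos"],s["finger_gap"])
c=get_calibration("wrist");cv2.imwrite("pics/w3.png",camera("wrist")[:,:,::-1])
for p in [(493.5,323.6,96)]: print(proj("wrist",p,c).round(1))
E
```

```text
6.75 [494.89989317 324.17672629 161.63756684] 94.33670213565246
[316.4 255.3]
```

View pics/w3.png

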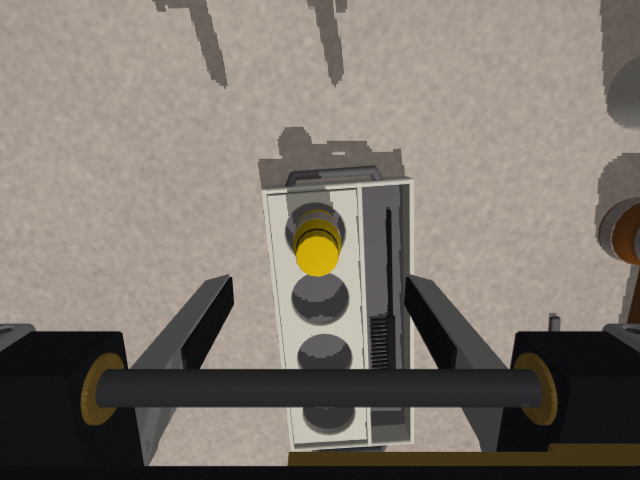

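Yellow is seated in the leftmost well, cap at (318,254) against an expected (316,255). Green next.

{"name": "carry_out", "arguments": {"series": [{"delta_pos": [2, -40, 0], "turn": [0, 0, 0], "hand": 1}, {"delta_pos": [5, -100, 0], "turn": [0, 0, 0], "hand": 1}, {"delta_pos": [9, -160, 0], "turn": [0, 0, 0], "hand": 1}, {"delta_pos": [13, -220, 0], "turn": [0, 0, 0], "hand": 1}, {"delta_pos": [16, -280, 0], "turn": [0, 0, 0], "hand": 1}, {"delta_pos": [20, -340, 0], "turn": [0, 0, 0], "hand": 1}, {"delta_pos": [24, -400, 0], "turn": [0, 0, 0], "hand": 1}, {"delta_pos": [27, -460, 0], "turn": [0, 0, 0], "hand": 1}]}}

```text
clock: 7.8
eef_pos: [519.8, -138.5, 156.1]
eef_rot: [-3.14, -0.001, 1.555]
wrist_force: [-0.0, 1.2, 0.4]
finger_gap: 93.7
```

{"name": "carry_out", "arguments": {"series": [{"delta_pos": [2, -35, 0], "turn": [0, 0, 0], "hand": 1}, {"delta_pos": [2, -55, 0], "turn": [0, 0, 0], "hand": 1}, {"delta_pos": [2, -55, -5], "turn": [0, 0, 0], "hand": 1}, {"delta_pos": [2, -55, -50], "turn": [0, 0, 0], "hand": 1}, {"delta_pos": [2, -55, -95], "turn": [0, 0, 0], "hand": 1}, {"delta_pos": [2, -55, -120], "turn": [0, 0, 0], "hand": 1}, {"delta_pos": [2, -55, -120], "turn": [0, 0, 0], "hand": 0.2}, {"delta_pos": [2, -55, -120], "turn": [0, 0, 0], "hand": 0.2}]}}

```text
clock: 8.8
eef_pos: [523.1, -191.0, 38.5]
eef_rot: [3.14, 0.0, 1.556]
wrist_force: [0.3, 0.1, 0.2]
finger_gap: 77.2
```

{"name": "carry_out", "arguments": {"series": [{"delta_pos": [0, 0, 0], "turn": [0, 0, 0], "hand": 0.2}, {"delta_pos": [0, 0, 0], "turn": [0, 0, 0], "hand": 0.2}, {"delta_pos": [0, 0, 0], "turn": [0, 0, 0], "hand": 0.2}, {"delta_pos": [0, 0, 0], "turn": [0, 0, 0], "hand": 0.2}, {"delta_pos": [0, 0, 0], "turn": [0, 0, 0], "hand": 0.2}, {"delta_pos": [0, 0, 0], "turn": [0, 0, 0], "hand": 0.2}]}}

```text
clock: 9.55
eef_pos: [522.7, -191.7, 37.6]
eef_rot: [3.141, 0.0, 1.555]
wrist_force: [-0.3, -0.4, 2.8]
finger_gap: 39.2
```

{"name": "carry_out", "arguments": {"series": [{"delta_pos": [0, 0, 15], "turn": [0, 0, 0], "hand": 0.2}, {"delta_pos": [0, 0, 50], "turn": [0, 0, 0], "hand": 0.2}, {"delta_pos": [0, 0, 90], "turn": [0, 0, 0], "hand": 0.2}, {"delta_pos": [-2, 25, 120], "turn": [0, 0, 0], "hand": 0.2}, {"delta_pos": [-5, 70, 120], "turn": [0, 0, 0], "hand": 0.2}, {"delta_pos": [-8, 120, 120], "turn": [0, 0, 0], "hand": 0.2}, {"delta_pos": [-10, 170, 120], "turn": [0, 0, 0], "hand": 0.2}, {"delta_pos": [-12, 220, 120], "turn": [0, 0, 0], "hand": 0.2}]}}

```text
clock: 10.55
eef_pos: [510.1, 29.9, 158.3]
eef_rot: [3.141, 0.0, 1.555]
wrist_force: [0.6, -1.0, -1.9]
finger_gap: 39.8
```

{"name": "carry_out", "arguments": {"series": [{"delta_pos": [-3, 50, 0], "turn": [0, 0, 0], "hand": 0.2}, {"delta_pos": [-6, 100, 0], "turn": [0, 0, 0], "hand": 0.2}, {"delta_pos": [-9, 150, 0], "turn": [0, 0, 0], "hand": 0.2}, {"delta_pos": [-11, 195, 0], "turn": [0, 0, 0], "hand": 0.2}, {"delta_pos": [-13, 220, 0], "turn": [0, 0, 0], "hand": 0.2}, {"delta_pos": [-13, 229, 0], "turn": [0, 0, 0], "hand": 0.2}, {"delta_pos": [-13, 229, 0], "turn": [0, 0, 0], "hand": 0.2}]}}

```text
clock: 11.42
eef_pos: [497.5, 257.1, 157.7]
eef_rot: [-3.142, 0.0, 1.555]
wrist_force: [-0.5, 0.6, -1.7]
finger_gap: 39.8
```

{"name": "carry_out", "arguments": {"series": [{"delta_pos": [0, 0, -40], "turn": [0, 0, 0], "hand": 0.2}, {"delta_pos": [0, 0, -80], "turn": [0, 0, 0], "hand": 0.2}, {"delta_pos": [0, 0, -105], "turn": [0, 0, 0], "hand": 0.2}, {"delta_pos": [0, 0, -115], "turn": [0, 0, 0], "hand": 0.2}, {"delta_pos": [0, 0, -120], "turn": [0, 0, 0], "hand": 0.2}, {"delta_pos": [0, 0, -120], "turn": [0, 0, 0], "hand": 0.2}]}}

```text
clock: 12.18
eef_pos: [498.0, 257.3, 38.2]
eef_rot: [3.141, -0.0, 1.554]
wrist_force: [0.8, 0.4, -1.4]
finger_gap: 39.9
```

{"name": "carry_out", "arguments": {"series": [{"delta_pos": [0, 0, 0], "turn": [0, 0, 0], "hand": 1}, {"delta_pos": [0, 0, 0], "turn": [0, 0, 0], "hand": 1}, {"delta_pos": [0, 0, 0], "turn": [0, 0, 0], "hand": 1}, {"delta_pos": [0, 0, 0], "turn": [0, 0, 0], "hand": 1}, {"delta_pos": [0, 0, 20], "turn": [0, 0, 0], "hand": 1}, {"delta_pos": [0, 0, 65], "turn": [0, 0, 0], "hand": 1}, {"delta_pos": [0, 0, 118], "turn": [0, 0, 0], "hand": 1}, {"delta_pos": [0, 0, 120], "turn": [0, 0, 0], "hand": 1}]}}

```text
clock: 13.18
eef_pos: [499.0, 258.0, 161.4]
eef_rot: [3.135, -0.003, 1.555]
wrist_force: [-0.4, -0.2, -0.8]
finger_gap: 94.1
```

```bash
python3 - <<'E'
from h import *
s=read_state();print(s["clock"],s["eef_pos"],s["finger_gap"])
c=get_calibration("wrist");cv2.imwrite("pics/w4.png",camera("wrist")[:,:,::-1])
for p in [(493.5,323.6,96),(497,257.5,96)]: print(proj("wrist",p,c).round(1))
cv2.imwrite("pics/t4.png",camera("top")[:,:,::-1])
E
```

```text
13.175 [498.96603729 258.04448131 161.42803615] 94.07570599182411
[308.6 162.2]
[315.6 255.2]
```

View pics/w4.png

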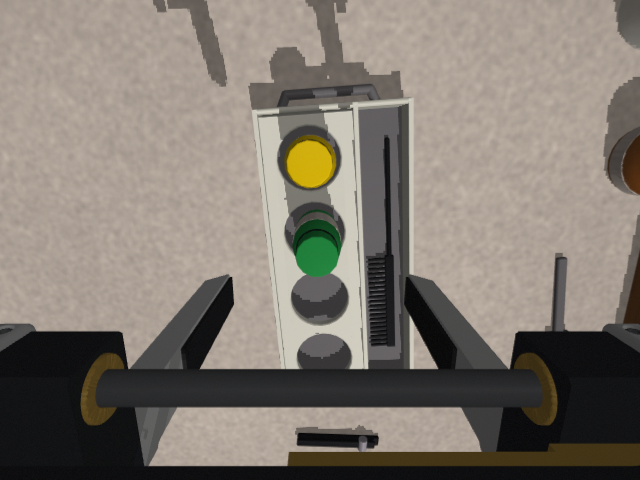

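View pics/t4.png

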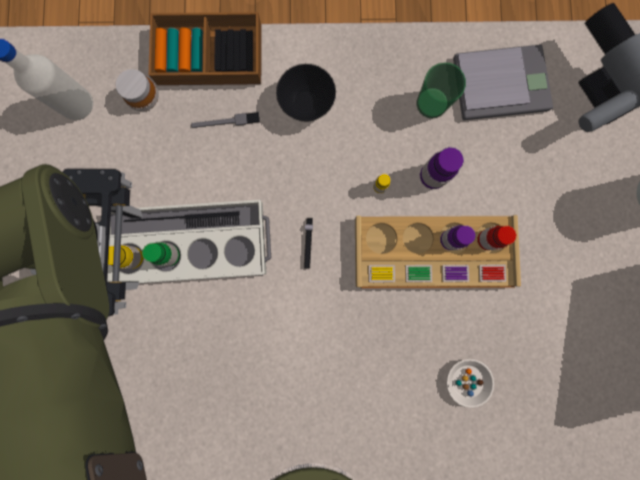

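Yellow and green are both seated. Violet and red haven't moved in the rack. Violet next.

{"name": "carry_out", "arguments": {"series": [{"delta_pos": [2, -40, 0], "turn": [0, 0, 0], "hand": 1}, {"delta_pos": [4, -100, 0], "turn": [0, 0, 0], "hand": 1}, {"delta_pos": [7, -160, 0], "turn": [0, 0, 0], "hand": 1}, {"delta_pos": [10, -220, 0], "turn": [0, 0, 0], "hand": 1}, {"delta_pos": [12, -280, 0], "turn": [0, 0, 0], "hand": 1}, {"delta_pos": [15, -340, 0], "turn": [0, 0, 0], "hand": 1}, {"delta_pos": [18, -400, 0], "turn": [0, 0, 0], "hand": 1}, {"delta_pos": [20, -460, 0], "turn": [0, 0, 0], "hand": 1}]}}

```text
clock: 14.28
eef_pos: [516.8, -204.4, 155.8]
eef_rot: [-3.139, -0.001, 1.555]
wrist_force: [1.0, 0.1, 0.3]
finger_gap: 93.8
```

{"name": "carry_out", "arguments": {"series": [{"delta_pos": [1, -35, 0], "turn": [0, 0, 0], "hand": 1}, {"delta_pos": [1, -55, 0], "turn": [0, 0, 0], "hand": 1}, {"delta_pos": [1, -55, 0], "turn": [0, 0, 0], "hand": 1}]}}

```text
clock: 14.65
eef_pos: [518.2, -257.8, 156.4]
eef_rot: [-3.14, -0.001, 1.554]
wrist_force: [-0.0, 0.2, -0.0]
finger_gap: 94.0
```

```bash
python3 - <<'E'
from h import *
s=read_state();print(s["clock"],s["eef_pos"],s["finger_gap"])
c=get_calibration("wrist");cv2.imwrite("pics/w5.png",camera("wrist")[:,:,::-1])
for p in [(518.5,-257.5,96),(518.7,-325.3,96)]: print(proj("wrist",p,c).round(1))
E
```

```text
14.65 [ 518.18186518 -257.76793366  156.39327498] 93.95336615473236
[319.4 256.1]
[321.1 340.8]
```

View pics/w5.png

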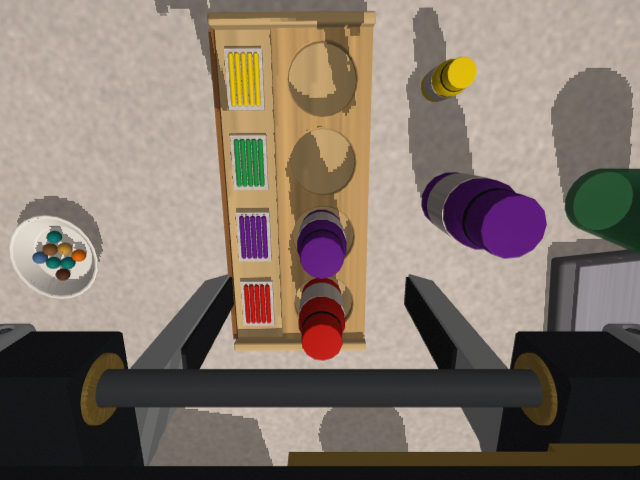

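The violet cap is at (322,256) against a predicted (319,256), which is about 2 mm off in x and harmless. The fingers clear the large decoy.

{"name": "carry_out", "arguments": {"series": [{"delta_pos": [1, 0, -40], "turn": [0, 0, 0], "hand": 1}, {"delta_pos": [1, 0, -90], "turn": [0, 0, 0], "hand": 1}, {"delta_pos": [1, 0, -120], "turn": [0, 0, 0], "hand": 1}, {"delta_pos": [1, 0, -120], "turn": [0, 0, 0], "hand": 1}, {"delta_pos": [1, 0, -120], "turn": [0, 0, 0], "hand": 0.2}, {"delta_pos": [1, 0, -120], "turn": [0, 0, 0], "hand": 0.2}, {"delta_pos": [1, 0, -120], "turn": [0, 0, 0], "hand": 0.2}, {"delta_pos": [1, 0, -120], "turn": [0, 0, 0], "hand": 0.2}]}}

```text
clock: 15.7
eef_pos: [519.7, -257.8, 37.9]
eef_rot: [3.141, 0.0, 1.555]
wrist_force: [-0.6, -0.2, -0.2]
finger_gap: 57.0
```

{"name": "carry_out", "arguments": {"series": [{"delta_pos": [0, 0, 0], "turn": [0, 0, 0], "hand": 0.2}, {"delta_pos": [0, 0, 0], "turn": [0, 0, 0], "hand": 0.2}, {"delta_pos": [0, 0, 0], "turn": [0, 0, 0], "hand": 0.2}, {"delta_pos": [0, 0, 0], "turn": [0, 0, 0], "hand": 0.2}]}}

```text
clock: 16.2
eef_pos: [519.6, -257.6, 37.5]
eef_rot: [3.142, 0.0, 1.555]
wrist_force: [-0.4, -0.3, 0.6]
finger_gap: 39.5
```

{"name": "carry_out", "arguments": {"series": [{"delta_pos": [0, 0, 15], "turn": [0, 0, 0], "hand": 0.2}, {"delta_pos": [0, 0, 50], "turn": [0, 0, 0], "hand": 0.2}, {"delta_pos": [0, 0, 90], "turn": [0, 0, 0], "hand": 0.2}, {"delta_pos": [-1, 25, 120], "turn": [0, 0, 0], "hand": 0.2}, {"delta_pos": [-3, 70, 120], "turn": [0, 0, 0], "hand": 0.2}, {"delta_pos": [-5, 120, 120], "turn": [0, 0, 0], "hand": 0.2}, {"delta_pos": [-7, 170, 120], "turn": [0, 0, 0], "hand": 0.2}, {"delta_pos": [-9, 220, 120], "turn": [0, 0, 0], "hand": 0.2}]}}

```text
clock: 17.2
eef_pos: [510.3, -36.1, 158.5]
eef_rot: [3.141, 0.0, 1.555]
wrist_force: [0.3, 0.0, -1.0]
finger_gap: 39.0
```

{"name": "carry_out", "arguments": {"series": [{"delta_pos": [-2, 50, 0], "turn": [0, 0, 0], "hand": 0.2}, {"delta_pos": [-4, 100, 0], "turn": [0, 0, 0], "hand": 0.2}, {"delta_pos": [-6, 150, 0], "turn": [0, 0, 0], "hand": 0.2}, {"delta_pos": [-8, 195, 0], "turn": [0, 0, 0], "hand": 0.2}, {"delta_pos": [-10, 220, 0], "turn": [0, 0, 0], "hand": 0.2}, {"delta_pos": [-10, 229, 0], "turn": [0, 0, 0], "hand": 0.2}, {"delta_pos": [-10, 229, 0], "turn": [0, 0, 0], "hand": 0.2}]}}

```text
clock: 18.08
eef_pos: [500.6, 191.2, 157.8]
eef_rot: [3.141, 0.0, 1.555]
wrist_force: [0.6, 0.0, -1.8]
finger_gap: 39.4
```

{"name": "carry_out", "arguments": {"series": [{"delta_pos": [0, 0, -40], "turn": [0, 0, 0], "hand": 0.2}, {"delta_pos": [0, 0, -80], "turn": [0, 0, 0], "hand": 0.2}, {"delta_pos": [0, 0, -105], "turn": [0, 0, 0], "hand": 0.2}, {"delta_pos": [0, 0, -115], "turn": [0, 0, 0], "hand": 0.2}, {"delta_pos": [0, 0, -120], "turn": [0, 0, 0], "hand": 0.2}, {"delta_pos": [0, 0, -120], "turn": [0, 0, 0], "hand": 0.2}]}}

```text
clock: 18.82
eef_pos: [501.0, 191.2, 38.2]
eef_rot: [3.141, -0.0, 1.554]
wrist_force: [-0.4, -0.5, -0.5]
finger_gap: 39.5
```

{"name": "carry_out", "arguments": {"series": [{"delta_pos": [0, 0, 0], "turn": [0, 0, 0], "hand": 1}, {"delta_pos": [0, 0, 0], "turn": [0, 0, 0], "hand": 1}, {"delta_pos": [0, 0, 0], "turn": [0, 0, 0], "hand": 1}, {"delta_pos": [0, 0, 0], "turn": [0, 0, 0], "hand": 1}, {"delta_pos": [0, 0, 20], "turn": [0, 0, 0], "hand": 1}, {"delta_pos": [0, 0, 65], "turn": [0, 0, 0], "hand": 1}, {"delta_pos": [0, 0, 118], "turn": [0, 0, 0], "hand": 1}, {"delta_pos": [0, 0, 120], "turn": [0, 0, 0], "hand": 1}]}}

```text
clock: 19.82
eef_pos: [502.0, 191.9, 161.3]
eef_rot: [3.135, -0.002, 1.555]
wrist_force: [0.5, -0.0, -0.9]
finger_gap: 94.1
```

```bash
python3 - <<'E'
from h import *
s=read_state();print(s["clock"],s["eef_pos"],s["finger_gap"])
c=get_calibration("wrist");cv2.imwrite("pics/w6.png",camera("wrist")[:,:,::-1])
for p in [(497,257.5,96),(500.7,191.9,96)]: print(proj("wrist",p,c).round(1))
E
```

```text
19.825 [502.01313445 191.85989194 161.25517718] 94.07408997197054
[309.3 162. ]
[316.4 254.5]
```

View pics/w6.png

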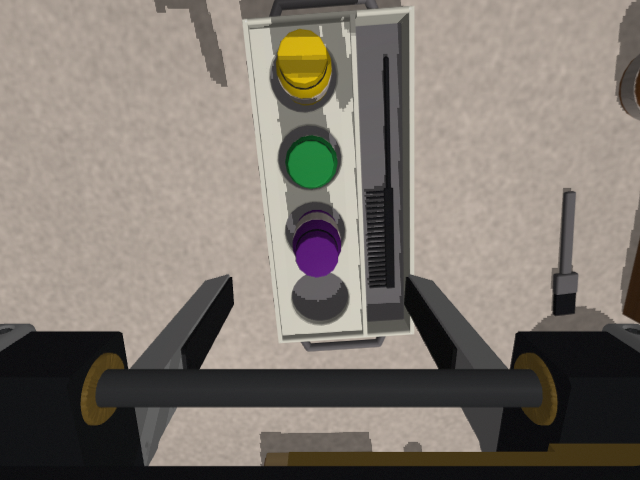

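Violet is seated, cap at (317,256) against a predicted (316,255). Red last.

{"name": "carry_out", "arguments": {"series": [{"delta_pos": [2, -40, 0], "turn": [0, 0, 0], "hand": 1}, {"delta_pos": [4, -100, 0], "turn": [0, 0, 0], "hand": 1}, {"delta_pos": [6, -160, 0], "turn": [0, 0, 0], "hand": 1}, {"delta_pos": [8, -220, 0], "turn": [0, 0, 0], "hand": 1}, {"delta_pos": [11, -280, 0], "turn": [0, 0, 0], "hand": 1}, {"delta_pos": [13, -340, 0], "turn": [0, 0, 0], "hand": 1}, {"delta_pos": [15, -400, 0], "turn": [0, 0, 0], "hand": 1}, {"delta_pos": [18, -460, 0], "turn": [0, 0, 0], "hand": 1}]}}

```text
clock: 20.88
eef_pos: [517.8, -270.4, 155.8]
eef_rot: [-3.14, -0.001, 1.555]
wrist_force: [0.8, 0.0, -0.5]
finger_gap: 94.1
```

{"name": "carry_out", "arguments": {"series": [{"delta_pos": [1, -35, 0], "turn": [0, 0, 0], "hand": 1}, {"delta_pos": [1, -57, 0], "turn": [0, 0, 0], "hand": 1}, {"delta_pos": [1, -57, -5], "turn": [0, 0, 0], "hand": 1}, {"delta_pos": [1, -57, -50], "turn": [0, 0, 0], "hand": 1}, {"delta_pos": [1, -57, -95], "turn": [0, 0, 0], "hand": 1}, {"delta_pos": [1, -57, -120], "turn": [0, 0, 0], "hand": 1}, {"delta_pos": [1, -57, -120], "turn": [0, 0, 0], "hand": 0.2}, {"delta_pos": [1, -57, -120], "turn": [0, 0, 0], "hand": 0.2}]}}

```text
clock: 21.88
eef_pos: [520.2, -325.2, 38.7]
eef_rot: [3.14, 0.001, 1.556]
wrist_force: [0.2, -0.6, 0.8]
finger_gap: 77.2
```

{"name": "carry_out", "arguments": {"series": [{"delta_pos": [0, 0, 0], "turn": [0, 0, 0], "hand": 0.2}, {"delta_pos": [0, 0, 0], "turn": [0, 0, 0], "hand": 0.2}, {"delta_pos": [0, 0, 0], "turn": [0, 0, 0], "hand": 0.2}, {"delta_pos": [0, 0, 0], "turn": [0, 0, 0], "hand": 0.2}, {"delta_pos": [0, 0, 0], "turn": [0, 0, 0], "hand": 0.2}, {"delta_pos": [0, 0, 0], "turn": [0, 0, 0], "hand": 0.2}]}}

```text
clock: 22.62
eef_pos: [519.6, -325.7, 37.6]
eef_rot: [3.142, 0.0, 1.555]
wrist_force: [-1.3, 0.1, 2.5]
finger_gap: 39.6
```

{"name": "carry_out", "arguments": {"series": [{"delta_pos": [0, 0, 15], "turn": [0, 0, 0], "hand": 0.2}, {"delta_pos": [0, 0, 50], "turn": [0, 0, 0], "hand": 0.2}, {"delta_pos": [0, 0, 90], "turn": [0, 0, 0], "hand": 0.2}, {"delta_pos": [-1, 25, 120], "turn": [0, 0, 0], "hand": 0.2}, {"delta_pos": [-3, 70, 120], "turn": [0, 0, 0], "hand": 0.2}, {"delta_pos": [-5, 120, 120], "turn": [0, 0, 0], "hand": 0.2}, {"delta_pos": [-6, 170, 120], "turn": [0, 0, 0], "hand": 0.2}, {"delta_pos": [-7, 220, 120], "turn": [0, 0, 0], "hand": 0.2}]}}

```text
clock: 23.62
eef_pos: [512.3, -104.1, 158.3]
eef_rot: [3.141, 0.0, 1.555]
wrist_force: [1.4, -0.4, -2.8]
finger_gap: 39.5
```

{"name": "carry_out", "arguments": {"series": [{"delta_pos": [-2, 50, 0], "turn": [0, 0, 0], "hand": 0.2}, {"delta_pos": [-4, 100, 0], "turn": [0, 0, 0], "hand": 0.2}, {"delta_pos": [-6, 150, 0], "turn": [0, 0, 0], "hand": 0.2}, {"delta_pos": [-7, 195, 0], "turn": [0, 0, 0], "hand": 0.2}, {"delta_pos": [-8, 223, 0], "turn": [0, 0, 0], "hand": 0.2}, {"delta_pos": [-8, 232, 0], "turn": [0, 0, 0], "hand": 0.2}, {"delta_pos": [-8, 232, 0], "turn": [0, 0, 0], "hand": 0.2}]}}

```text
clock: 24.5
eef_pos: [504.6, 126.2, 157.8]
eef_rot: [3.141, 0.0, 1.555]
wrist_force: [0.5, -0.1, -2.3]
finger_gap: 39.7
```

{"name": "carry_out", "arguments": {"series": [{"delta_pos": [0, 0, -40], "turn": [0, 0, 0], "hand": 0.2}, {"delta_pos": [0, 0, -80], "turn": [0, 0, 0], "hand": 0.2}, {"delta_pos": [0, 0, -105], "turn": [0, 0, 0], "hand": 0.2}, {"delta_pos": [0, 0, -115], "turn": [0, 0, 0], "hand": 0.2}, {"delta_pos": [0, 0, -120], "turn": [0, 0, 0], "hand": 0.2}, {"delta_pos": [0, 0, -120], "turn": [0, 0, 0], "hand": 0.2}]}}

```text
clock: 25.25
eef_pos: [505.0, 126.2, 38.2]
eef_rot: [3.14, -0.0, 1.555]
wrist_force: [0.6, -0.6, -1.4]
finger_gap: 39.7
```

{"name": "carry_out", "arguments": {"series": [{"delta_pos": [0, 0, 0], "turn": [0, 0, 0], "hand": 1}, {"delta_pos": [0, 0, 0], "turn": [0, 0, 0], "hand": 1}, {"delta_pos": [0, 0, 0], "turn": [0, 0, 0], "hand": 1}, {"delta_pos": [0, 0, 0], "turn": [0, 0, 0], "hand": 1}, {"delta_pos": [0, 0, 20], "turn": [0, 0, 0], "hand": 1}, {"delta_pos": [0, 0, 65], "turn": [0, 0, 0], "hand": 1}, {"delta_pos": [0, 0, 118], "turn": [0, 0, 0], "hand": 1}, {"delta_pos": [0, 0, 140], "turn": [0, 0, 0], "hand": 1}]}}

```text
clock: 26.25
eef_pos: [505.3, 126.5, 180.5]
eef_rot: [3.138, -0.001, 1.555]
wrist_force: [0.6, 0.9, 0.4]
finger_gap: 94.0
```

{"name": "carry_out", "arguments": {"series": [{"delta_pos": [0, -50, 20], "turn": [0, 0, 0], "hand": 1}, {"delta_pos": [0, -110, 20], "turn": [0, 0, 0], "hand": 1}, {"delta_pos": [0, -170, 20], "turn": [0, 0, 0], "hand": 1}, {"delta_pos": [0, -230, 20], "turn": [0, 0, 0], "hand": 1}, {"delta_pos": [0, -250, 20], "turn": [0, 0, 0], "hand": 1}, {"delta_pos": [0, -250, 20], "turn": [0, 0, 0], "hand": 1}]}}

```text
clock: 27.0
eef_pos: [504.4, -124.2, 197.3]
eef_rot: [-3.141, -0.0, 1.553]
wrist_force: [-0.2, -0.1, 0.1]
finger_gap: 93.7
```

```bash
python3 - <<'E'
from h import *
s=read_state();print(s["clock"],s["eef_pos"],s["finger_gap"],s["wrist_force"])
t=camera("top")[:,:,::-1];c=camera("scene")[:,:,::-1]
a=cv2.resize(t[190:295,95:275],(720,420),interpolation=2);cv2.imwrite("pics/t7.png",a)
cv2.imwrite("pics/s7.png",cv2.resize(c[200:310,355:555],(800,440),interpolation=2)); cv2.imwrite("pics/s7f.png",c)
for p in [(493.5,323.6,96),(497,257.5,96),(500.7,191.9,96),(504.2,126.2,96)]: print(((proj("top",p)-[95,190])*4).round(0),((proj("scene",p)-[355,200])*4).round(0))
E
```

```text
27.0 [ 504.44249757 -124.16921094  197.31685311] 93.6782907051588 [-0.1880652  -0.11361597  0.14597707]
[ 58. 262.] [651. 111.]
[221. 251.] [496. 100.]
[382. 240.] [344.  90.]
[543. 230.] [192.  79.]
```

View pics/t7.png

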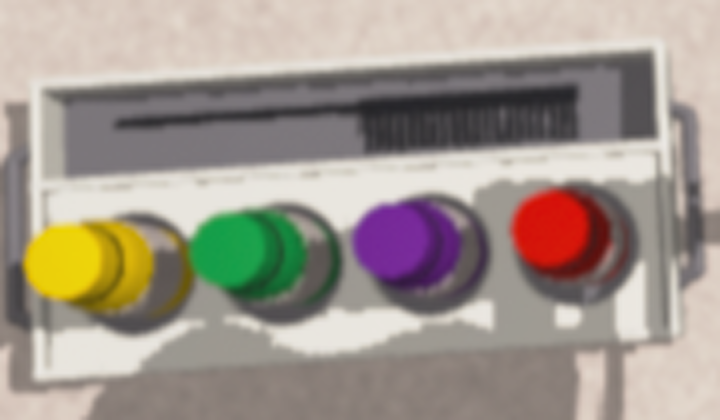

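View pics/s7.png

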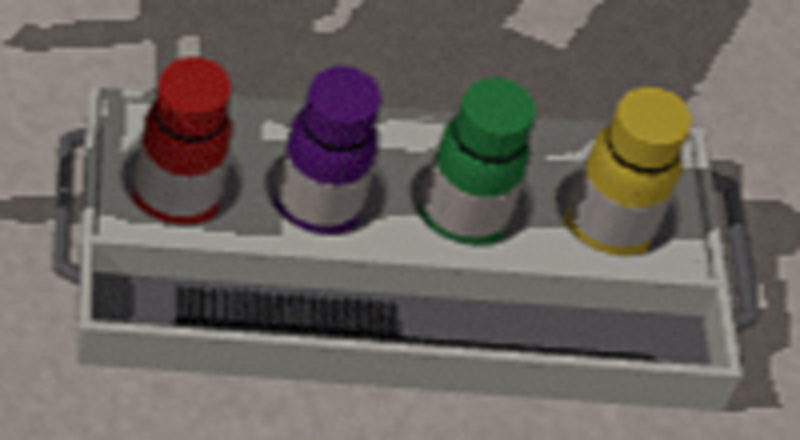

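View pics/s7f.png

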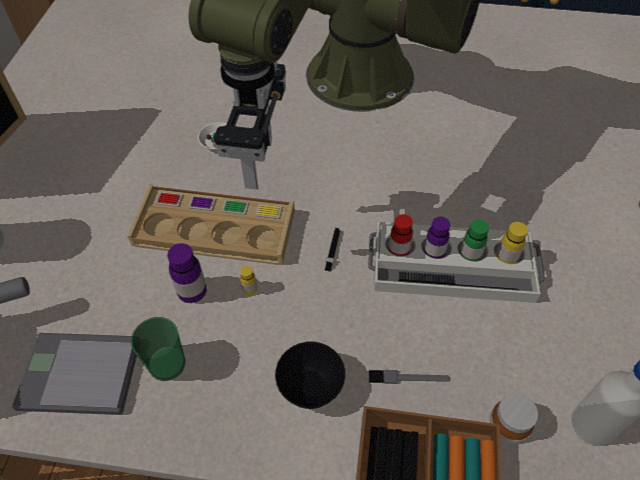

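All four are upright and down in the caddy wells: yellow, green, violet and red from left to right. The cap tops sit within about 2.5 pixels of where seated bottles should be, and the arm is clear.

```bash
python3 -c "
from cell import *
print(sign_off())"
```

```text
the job is handed in; nothing more can be done
None
```

All four bottles are in the white caddy, one per well, in the rack's order from left to right: yellow, green, violet, red. I handed the job in at about 27 s of the 102 s allowed.

- **Last checks:** The top and scene pictures show every bottle upright. The cap tops lie within about 2.5 pixels (roughly 4 mm) of where a fully seated bottle's would be. The gripper is open and clear, and the wrist force is near zero.
- **Look-alikes:** I didn't touch the large violet and small yellow bottles; both still stand behind the rack.
- **Disagreement:** The top and scene cameras differed by 2–4 mm, so I used averages. That is well inside the 8 mm of play around each bottle in its well. Nothing failed.

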